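# Vent the vacuum bean bin and hold its sealed lid ajar

## Task

Turn the black vent handle beside the coffee-bean bin until its white end points at the orange half-open mark (45 degrees), and let go of it. Then grip the steel fin on the lilac lid, pull up steadily until the sticky seal lets go, and keep the lid just ajar, its front edge about 3 cm up, without letting it fly open. Finish while still holding the lid there, so that I can slip a freshness sachet under it, and leave everything else where it stands.

Things in the scene. Friction and masses are not known exactly. Their poses are not given: they have to be found in the camera images.
- bin: Black vacuum bean bin, fixed to the table, 170 mm deep (x) by 200 mm wide (y), walls 110 mm high, with a grey valve block (92 x 92 mm, 110 mm high) standing beside its -y wall. Origin on the table under the centre of the black bin; its x axis points from the front (lid grip side) to the hinge side, y to the left seen from the front, z up.
- valve (a joint): Angle of the vent handle, rad: 0 shut (white end points to the bin's -x, at the first black mark), grows counter-clockwise seen from above, 0.785 = orange half-open mark, 1.571 fully open (second black mark; stop). It stays where it is left; turning takes about 0.06 N m.
- valve_grip (a point): Grip point of the vent handle, on its vertical turning axis, 31 mm above the pale dial and 15 mm below the handle's top; it lies at (-30, -180, 145) mm in the bin's frame. The handle is an upright black bar 60 mm long, 12 mm thick, 36 mm tall, its underside 10 mm above the dial. The point turns with the handle: its x axis runs along the bar, the white end at -x.
- lid (a joint): Opening angle of the lid, rad: 0 shut and sealed, grows as the front edge rises, stop at 0.6. The front edge is 177 mm from the hinge, so 0.17 rad is 30 mm open. The seal holds until about 12 to 17 N straight up at the fin, then fades over the first 0.05 rad; after that only the lid's weight (about 2 to 3 N at the fin) is left. The lid falls shut when let go.
- lid_grip (a point): Grip point in the steel fin on top of the lid near its front edge, 26 mm above the lid's top face and 20 mm below the fin's top. The fin is 36 mm long (along the bin's x), 16 mm thick (along the bin's y), 46 mm tall. The point moves and tilts with the lid; its y axis is parallel to the hinge. With the lid shut it lies at (-65, 0, 148) mm in the bin's frame; lid top face 122 mm above the table.
- lid_hinge (a point): Centre of the lid's hinge line, at the bin's rear upper edge, 110 mm above the table; the line runs along the bin's y. The lid grip lies 150 mm in front of it and 38 mm above it when the lid is shut.
- tumbler: Bystander: clear glass tumbler, 68 mm across, 85 mm tall, loose; origin at the centre of its underside. Not to be moved.
- pod_red: Bystander: dark red domed coffee pod, 53 mm across, 24 mm tall, loose; origin at the centre of its underside. Not to be moved.
- pod_green: Bystander: green domed coffee pod, 53 mm across, 24 mm tall, loose; origin at the centre of its underside. Not to be moved.
- pod_silver: Bystander: silver domed coffee pod, 53 mm across, 24 mm tall, loose; origin at the centre of its underside. Not to be moved.
- mug: Bystander: white mug, 80 mm across, 90 mm tall, loose; origin at the centre of its underside. Not to be moved.
- filter_box: Bystander: brown cardboard filter box, 45 x 70 mm, 95 mm tall, loose; origin at the centre of its underside. Not to be moved.
- syrup_jar: Bystander: amber glass jar with black cap, 60 mm across, 95 mm tall, loose; origin at the centre of its underside. Not to be moved.

How it is judged:
By the outcome, as a careful person would: the job done as asked, in the order asked, and still so for the second after the job is handed in, while the arm keeps its last pose, push and grip.
It also fails if it takes over 35 s, if anything falls off the work surface, if the arm or the gripper's body presses on something with over 40 N, if the wrist force passes 120 N, or if a joint passes its speed limit or range.

## Robot

A 7-joint arm with a two-finger parallel gripper is mounted at the origin on the work surface. World frame = base frame: x ahead of the robot, y to its left, z up, the work surface at z = 0. Lengths are in m, angles in rad, forces in N, time in s.
With the tool pointing down it reaches from about 0.4 to 0.85 m from the base axis. Payload 4.5 kg.
Tool frame: the origin (TCP) lies midway between the tips of the shut fingers; the grasp point (between the pads) lies 19 mm behind it; x points along the fingers, y is the direction in which the jaws open and shut, and the axes are right-handed (so a half turn about x gives the same grasp; the last joint's range is limited). The gripper opens to 88 mm and grips with 3 to 60 N. Pads are 18 mm wide; open, the fingers measure 123 mm over their backs; the gripper's body (75 mm by 187 mm) begins 45 mm behind the grasp point.
Start: joints at [1.332, 0.689, -0.195, 1.565, 0.157, 0.902, -0.215], TCP at [0.168, -0.602, 0.239] pointing down, gripper open.
Joint ranges: [-3.01, 3.01], [-0.46, 2.08], [-1.47, 1.51], [0.13, 2.56], [-1, 4.14], [0.04, 2.09], [-2.66, 2.66]. Speed limits (rad/s): [2.57, 2.57, 3.14, 3.14, 3.14, 3.14, 3.14].

## Interface

Orientations are given as a unit quaternion [x, y, z, w].
In Python, from plant import r gives the robot as it stands.
- The arm moves only by the tool arm_command, never from a script. Its argument "plan" is a list of rows, each a list of 5 numbers: the finger opening in m, from 0 to 0.0881, then the shift along the tool's x, y, z in m, then the turn about the tool's x in rad. In form: [[grip, dx, dy, dz, roll], ...]. A call has 1 to 12 rows; each row shifts and turns the commanded pose from where the row before left it, along the tool's axes as they then stand; what a row does not reach is not made up. A row lasts 1/8 s, in which the tool goes at most 62.5 mm and 10.7 degrees, less where a joint would pass 70% of its speed; a pose out of reach is approached as far as the arm can. A call is refused whole if a number of a shift passes 0.0625 or a number of a turn 0.188, either way. A call with a gripper value outside its range is refused whole. The fingers move at their own pace and stop on an object; "force" is the grip in N (left out, the last holds). Time passes only in rows, so rows that do not move let the fingers close. It gives the time, the measured TCP pose, the force and the opening at its end, in the units of the state.
- r.get_state(): the state, without advancing time (a new reading comes with each control period).
- r.snapshot(name): name is "scene" or "top"; returns (picture, depth): 420x560x3 uint8, red, green, blue; 420x560 float32, m along the optical axis (not along the pixel's ray), 0 where there is no reading.
- r.calibration(name): a dict with "fx", "fy", "cx", "cy" (pixels), "eye" and "orientation" of the camera in the world. Camera axes: x right, y down, z forward; pixel columns grow to the right and rows downward; lengths in m; the calibration is good to about 2 mm. A picture is of the moment at which its call begins. calibration takes no time and is no camera call.
- r.finish_job(): hands the job in, once; it reports no verdict.
The state is a dict: "clock": time; "q": joint angles; "qd": joint speeds; "joint_torque": joint torques, N m; "tool_pos": TCP position; "eef_rot": TCP orientation; "contact_force": force on the tool from outside, world axes, zero at the start; "moment": the same for the moment, N m; "opening": opening from 0.0 (shut) to 1.0 (fully open).
Only numpy, scipy, OpenCV 4.12 (cv2) and the standard library are available. Lean on these libraries where they do the work, as an engineer would, in place of code of your own. Each camera call takes 0.05 s, during which the arm holds its last target.

## Working session

There is one attempt and no reset: what is moved stays moved. The work goes in short steps, Python scripts to look and compute and a tool call to move; the robot and the scene stay as the last step left them, time stands still between calls to the robot, and variables do not carry over. Pictures are saved under pics/ and viewed, and the job is handed in when it is done.

Besides the shell and the picture viewer there is one more tool, called after "Emit:" in YAML: its name, and indented under it one key for each argument. arm_command: Moves the arm, as the interface text tells. Its arguments: {"type":"object","properties":{"plan":{"type":"array","items":{"type":"array","items":{"type":"number"}}},"force":{"type":"number"}},"required":["plan"]}

```bash
mkdir -p pics; ls; python3 - <<'E'
from plant import r
import cv2,numpy as np
s=r.get_state(); print(s)
for n in("scene","top"):
    p,d=r.snapshot(n); c=r.calibration(n); print(n,c)
    cv2.imwrite(f"pics/{n}0.png",p[:,:,::-1]); np.savez(f"{n}0.npz",p=p,d=d)
E
```

```text
pics
{'clock': 0.0, 'q': array([ 1.3318076 ,  0.68999041, -0.19451589,  1.56631996,  0.15727868,
        0.90250494, -0.21510353]), 'qd': array([-2.35688709e-03,  2.62041797e-04,  1.02276442e-03, -4.33289600e-05,
       -1.71757662e-03,  4.69232469e-05, -1.59932667e-03]), 'joint_torque': array([-6.21735799e-04, -5.27550352e+01, -1.26641840e+00, -1.53423715e+01,
       -5.24045492e-02,  6.53204726e-03,  1.62837528e-04]), 'tool_pos': array([ 0.16817605, -0.60129882,  0.23791248]), 'eef_rot': array([-0.70040805, -0.09680514,  0.70066434, -0.09553436]), 'contact_force': array([ 0.15773606, -0.66575535,  0.07402021]), 'moment': array([-0.03708315,  0.05938286, -0.0370808 ]), 'opening': 1.0002994653942177}
scene {'fx': 514.6898323087786, 'fy': 514.6898323087786, 'cx': 273.8572178699983, 'cy': 212.8379023421376, 'eye': array([1.22163092, 0.72068825, 0.86088954]), 'orientation': array([ 0.36043045,  0.82800235, -0.39193528, -0.17575191])}
top {'fx': 466.3518600580333, 'fy': 466.3518600580333, 'cx': 276.3340585154404, 'cy': 212.04356311981917, 'eye': array([0.50200123, 0.09403159, 1.16116577]), 'orientation': array([ 0.71096455, -0.70266402,  0.01954224, -0.02026774])}
```

View pics/scene0.png

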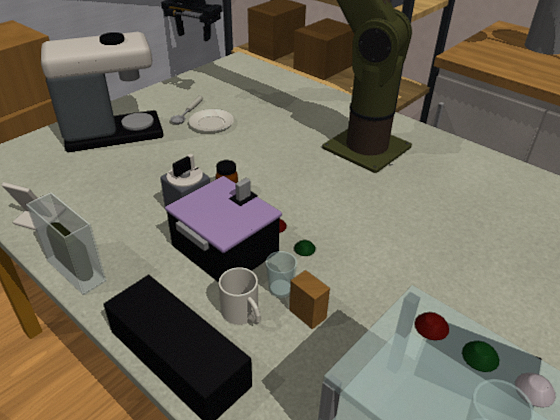

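View pics/top0.png

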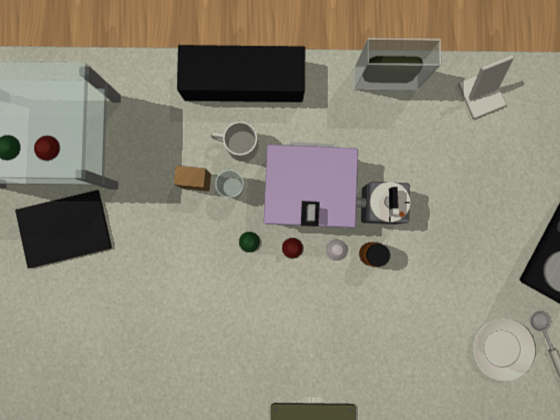

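The top view shows the lilac lid around (311,186), the fin at (311,212) on the robot's side, and the dial with its handle at (390,202). The pods lie in front of the bin. Next I zoom in and measure.

```bash
cat > h.py <<'E'
import numpy as np,cv2
from scipy.spatial.transform import Rotation as R
from plant import r
def cloud(n,d):
    c=r.calibration(n); v,u=np.mgrid[:d.shape[0],:d.shape[1]]
    P=np.stack([(u-c['cx'])/c['fx']*d,(v-c['cy'])/c['fy']*d,d],-1)
    return P@R.from_quat(c['orientation']).as_matrix().T+c['eye']
def proj(n,X):
    c=r.calibration(n); p=R.from_quat(c['orientation']).as_matrix().T@(np.asarray(X)-c['eye'])
    return c['fx']*p[0]/p[2]+c['cx'],c['fy']*p[1]/p[2]+c['cy']
E
python3 - <<'E'
from h import *
t=np.load('top0.npz'); s=np.load('scene0.npz')
W=cloud('top',t['d']);S=cloud('scene',s['d'])
hsv=cv2.cvtColor(t['p'],cv2.COLOR_RGB2HSV)
for nm,Wd,im in(('top',W,t['p']),('scene',S,s['p'])):
    h=cv2.cvtColor(im,cv2.COLOR_RGB2HSV)
    m=(h[...,0]>125)&(h[...,0]<150)&(h[...,1]>40)&(abs(Wd[...,2]-.122)<.008)
    m=cv2.morphologyEx(m.astype(np.uint8),cv2.MORPH_OPEN,np.ones((3,3)))>0
    P=Wd[m]; print(nm,m.sum(),P.mean(0),np.median(P[:,2]),cv2.minAreaRect((P[:,:2]*1000).astype(np.float32)))
    m=(abs(Wd[...,2]-.165)<.008)&(Wd[...,0]>.38)&(Wd[...,0]<.65)&(Wd[...,1]>-.03)&(Wd[...,1]<.1); P=Wd[m]
    if len(P): print('fin',m.sum(),np.median(P,0),cv2.minAreaRect((P[:,:2]*1000).astype(np.float32)))
    m=(Wd[...,2]>.147)&(Wd[...,2]<.175)&(Wd[...,0]>.42)&(Wd[...,0]<.65)&(Wd[...,1]>-.25)&(Wd[...,1]<-.08); P=Wd[m]
    if len(P): print('handle',m.sum(),np.median(P,0),cv2.minAreaRect((P[:,:2]*1000).astype(np.float32)))
    m=(Wd[...,2]>.112)&(Wd[...,2]<.12)&(Wd[...,0]>.42)&(Wd[...,0]<.65)&(Wd[...,1]>-.25)&(Wd[...,1]<-.1); P=Wd[m]
    if len(P): print('dial',m.sum(),np.median(P,0),cv2.minAreaRect((P[:,:2]*1000).astype(np.float32)))
c=cv2.resize(t['p'][135:275,230:430],None,fx=4,fy=4,interpolation=cv2.INTER_CUBIC);cv2.imwrite('pics/z1.png',c[:,:,::-1])
c=cv2.resize(s['p'][145:265,150:300],None,fx=5,fy=5,interpolation=cv2.INTER_CUBIC);cv2.imwrite('pics/z2.png',c[:,:,::-1])
E
```

```text
top 24 [0.6037272  0.10648918 0.12202449] 0.12223580363615771 ((625.1763916015625, 105.94905090332031), (174.086181640625, 8.98046875), 0.7093648314476013)
fin 124 [0.55777239 0.02143788 0.1678052 ] ((556.99658203125, 20.787601470947266), (15.797987937927246, 34.54739761352539), 86.9804916381836)
handle 191 [ 0.58533709 -0.15801309  0.15946865] ((586.4933471679688, -159.4128875732422), (58.929222106933594, 12.096837043762207), 1.6753820180892944)
dial 855 [ 0.58623191 -0.15132881  0.11431372] ((586.7445678710938, -159.24241638183594), (86.11267852783203, 88.30023956298828), 0.2310630828142166)
scene 4388 [0.63457528 0.02566155 0.12443109] 0.12466962066033405 ((623.4083862304688, 16.97662353515625), (208.4365692138672, 181.5163116455078), 87.5812759399414)
fin 123 [0.56213164 0.02298323 0.16831255] ((560.9519653320312, 17.039321899414062), (19.42822265625, 36.89520263671875), 87.74894714355469)
handle 182 [ 0.58926885 -0.15924066  0.15889272] ((587.742431640625, -162.26718139648438), (63.09432601928711, 16.415220260620117), 1.863073706626892)
dial 490 [ 0.60302468 -0.14738898  0.11664509] ((589.2976684570312, -161.59552001953125), (92.69891357421875, 90.0311050415039), 86.01226043701172)
```

View pics/z1.png

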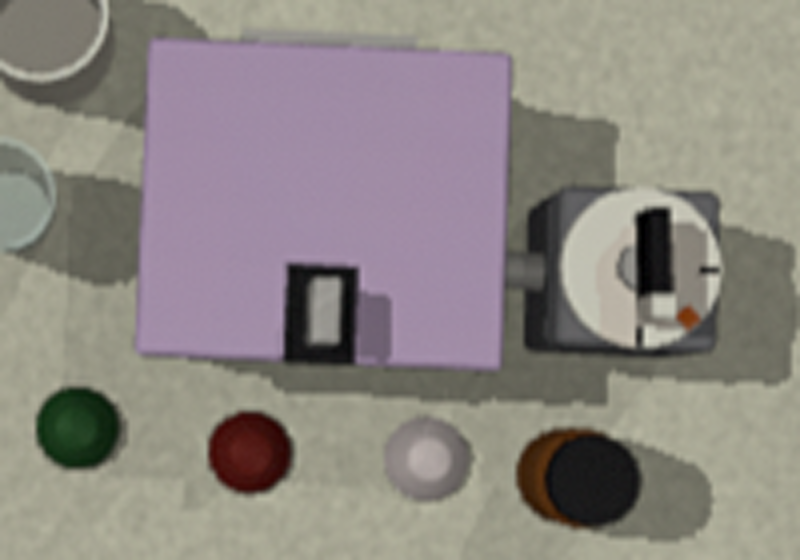

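View pics/z2.png

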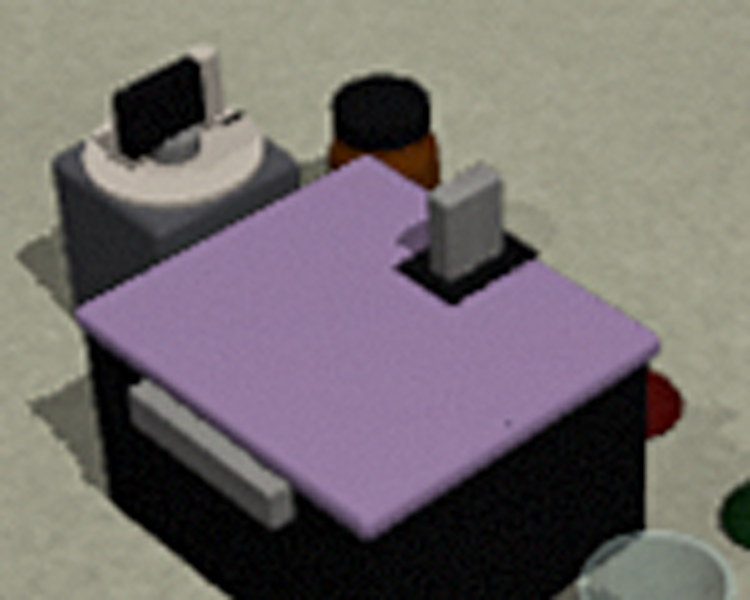

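The handle's white end sits at the first black mark, and the orange mark is 45° counter-clockwise from it. Next I refine the bin's yaw and compute the move.

```bash
python3 - <<'E'
from h import *
t=np.load('top0.npz'); W=cloud('top',t['d'])
h=cv2.cvtColor(t['p'],cv2.COLOR_RGB2HSV).astype(int)
print(h[175,290],t['p'][175,290],W[175,290],h[202,380],W[202,380])
m=(abs(h[...,0]-h[175,290,0])<10)&(h[...,1]>20)&(h[...,2]>90); m[:,:255]=0;m[:,362:]=0;m[:140]=0;m[235:]=0
k=cv2.morphologyEx(m.astype(np.uint8),cv2.MORPH_OPEN,np.ones((3,3)))
# intersect rays with plane z=.122
c=r.calibration('top');Rm=R.from_quat(c['orientation']).as_matrix()
def plane(u,v,z):
    d=Rm@np.array([(u-c['cx'])/c['fx'],(v-c['cy'])/c['fy'],1]); return c['eye']+d*(z-c['eye'][2])/d[2]
v,u=np.nonzero(k); P=np.array([plane(a,b,.122)[:2] for a,b in zip(u,v)])*1000
print(len(P),cv2.minAreaRect(P.astype(np.float32)))
# edges
rows=range(160,215); L=[];Rr=[]
for y in rows:
    xs=np.nonzero(k[y])[0]; L.append(plane(xs[0]-.5,y,.122)[:2]);Rr.append(plane(xs[-1]+.5,y,.122)[:2])
B=[];T=[]
for x in list(range(270,296))+list(range(325,352)):
    ys=np.nonzero(k[:,x])[0]; B.append(plane(x,ys[-1]+.5,.122)[:2]);T.append(plane(x,ys[0]-.5,.122)[:2])
for nm,e in zip('LRBT',(L,Rr,B,T)):
    e=np.array(e); vv,*_=[cv2.fitLine(e.astype(np.float32),cv2.DIST_HUBER,0,.001,.001).ravel()]; print(nm,np.degrees(np.arctan2(vv[1],vv[0])),e.mean(0))
m=(W[...,2]>.147)&(W[...,2]<.175)&(W[...,0]>.42)&(W[...,0]<.65)&(W[...,1]>-.25)&(W[...,1]<-.08);m&=True
v,u=np.nonzero(m);Q=np.array([plane(a,b,.16)[:2] for a,b in zip(u,v)]);C=np.cov(Q.T);w,V=np.linalg.eigh(C);print('handle',Q.mean(0),np.degrees(np.arctan2(*V[::-1,1])),np.ptp(Q,0))
m=(W[...,2]>.155)&(W[...,2]<.18)&(W[...,0]>.5)&(W[...,0]<.6)&(W[...,1]>-.03)&(W[...,1]<.1)
v,u=np.nonzero(m);Q=np.array([plane(a,b,.168)[:2] for a,b in zip(u,v)]);C=np.cov(Q.T);w,V=np.linalg.eigh(C);print('fin',Q.mean(0),np.degrees(np.arctan2(*V[::-1,1])),np.ptp(Q,0))
print(R.from_quat(r.get_state()['eef_rot']).as_matrix())
E
```

```text
[143  40 166] [160 140 166] [0.6440389  0.06579878 0.12243694] [ 19  29 186] [ 0.58654621 -0.13805266  0.11220911]
6808 ((621.3286743164062, 19.120750427246094), (204.71983337402344, 178.9993896484375), 88.14620208740234)
L -1.8011389 [0.61648527 0.12173701]
R -1.6721612 [ 0.61887607 -0.08283615]
B 87.96743 [0.53169311 0.01837544]
T 88.211334 [0.71021467 0.01973313]
handle [ 0.58588679 -0.15825506] -178.59133362961876 [0.05845726 0.015073  ]
fin [0.5571606 0.0212984] 175.727863629925 [0.03429737 0.01696017]
[[-5.27205439e-04  2.69524937e-01 -9.62993266e-01]
 [ 1.59756333e-03 -9.62991944e-01 -2.69525442e-01]
 [-9.99998585e-01 -1.68053801e-03  7.71114352e-05]]
```

Emit:
arm_command:
  plan:
    - [0.05,0,0,0,0.152]
    - [0.05,0,0,0,0.152]
    - [0.05,0,-0.02,-0.018,0]
    - [0.05,0,-0.04,-0.036,0]
    - [0.05,0,-0.045,-0.04,0]
    - [0.05,0,-0.045,-0.04,0]
    - [0.05,0,-0.045,-0.04,0]
    - [0.05,0,-0.045,-0.04,0]
    - [0.05,0,-0.045,-0.04,0]
    - [0.05,0,-0.045,-0.04,0]
    - [0.05,0,-0.045,-0.04,0]
    - [0.05,0,-0.045,-0.04,0]
  force: 20

```text
clock: 1.6
tool_pos: [0.5562, -0.1922, 0.2384]
eef_rot: [-0.707, 0.011, 0.707, 0.011]
contact_force: [0.1, -0.2, 0.3]
opening: 0.567
```

```bash
cat >> h.py <<'E'
def goto(x,y,z,barang):
    """tool-axis shift to world target; roll so that the line of tool z lies at barang deg"""
    s=r.get_state(); M=R.from_quat(s['eef_rot']).as_matrix()
    ang=np.degrees(np.arctan2(-M[1,2],-M[0,2]))
    print('clk',s['clock'],'pos',s['tool_pos'].round(4),'ang',ang.round(2),'F',s['contact_force'].round(2),'M',s['moment'].round(3),'open',s['opening']*.0881, 'tilt',M[:,0].round(4))
    print('shift',(M.T@(np.array([x,y,z])-s['tool_pos'])).round(4),'roll',-np.radians(barang-ang).round(4))
E
python3 -c "
from h import *
goto(.5865,-.159,.126,-1.85)"
```

```text
clk 1.6 pos [ 0.5562 -0.1922  0.2384] ang -1.78 F [ 0.12 -0.25  0.26] M [-0.044 -0.013 -0.025] open 0.0499706120666217 tilt [-7.e-04 -1.e-04 -1.e+00]
shift [ 0.1124 -0.0341 -0.0293] roll 0.0011
```

Emit:
arm_command:
  plan:
    - [0.05,0,-0.017,-0.015,0]
    - [0.05,0,-0.017,-0.014,0]
    - [0.05,0.02,0,0,0]
    - [0.05,0.03,0,0,0]
    - [0.05,0,0,0,0]
    - [0.05,0,0,0,0]

```text
clock: 2.35
tool_pos: [0.5855, -0.1618, 0.1895]
eef_rot: [0.707, -0.012, -0.707, -0.011]
contact_force: [-0.0, -0.2, 0.6]
opening: 0.569
```

```bash
python3 -c "
from h import *
goto(.5865,-.159,.126,-1.85)
a=[]
for n,(y0,x0,f) in dict(top=(160,340,6),scene=(130,140,6)).items():
    p,d=r.snapshot(n); print(proj(n,(.5865,-.159,.16)))
    a.append(cv2.resize(p[y0:y0+90,x0:x0+66],None,fx=6,fy=6,interpolation=cv2.INTER_CUBIC))
cv2.imwrite('pics/z3.png',np.hstack(a)[:,:,::-1])"
```

```text
clk 2.35 pos [ 0.5855 -0.1618  0.1895] ang -1.88 F [-0.03 -0.19  0.63] M [-0.018  0.027 -0.017] open 0.05012473338181668 tilt [ 8.e-04 -8.e-04 -1.e+00]
shift [ 0.0635 -0.0029 -0.0008] roll -0.0005
(np.float64(394.64362184018), np.float64(200.40828040693404))
(np.float64(183.87264674813332), np.float64(160.49753568548584))
```

View pics/z3.png

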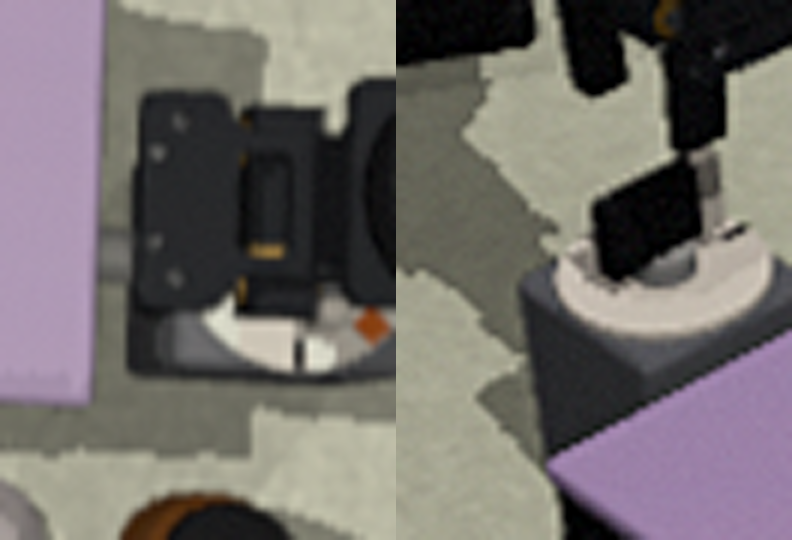

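The fingers straddle the handle in both views. I'll descend and close.

Emit:
arm_command:
  plan:
    - [0.05,0.02,-0.0025,0,0]
    - [0.05,0.02,0,0,0]
    - [0.05,0.015,0,0,0]
    - [0.05,0.0085,0,0,0]
    - [0.05,0,0,0,0]
    - [0.0,0,0,0,0]
    - [0.0,0,0,0,0]
    - [0.0,0,0,0,0]
    - [0.0,0,0,0,0]
  force: 15

```text
clock: 3.58
tool_pos: [0.5858, -0.1622, 0.1265]
eef_rot: [0.708, -0.014, -0.706, -0.01]
contact_force: [-1.7, -13.1, 5.2]
opening: 0.139
```

```bash
python3 -c "
from h import *
goto(.5865,-.159,.126,-1.85)"
```

```text
clk 3.575 pos [ 0.5858 -0.1622  0.1265] ang -1.9 F [ -1.68 -13.06   5.23] M [-2.432  0.192  0.028] open 0.01227735669216901 tilt [ 0.0021 -0.0054 -1.    ]
shift [ 0.0005 -0.0032 -0.0005] roll -0.0008
```

Emit:
arm_command:
  plan:
    - [0.0,0,0.0015,0,0]
    - [0.0,0,0.0015,0,0]
    - [0.0,0,0,0,0]

```text
clock: 3.95
tool_pos: [0.5858, -0.1624, 0.1265]
eef_rot: [0.708, -0.012, -0.706, -0.011]
contact_force: [-1.1, -2.3, 7.1]
opening: 0.136
```

```bash
python3 -c "
from h import *
goto(.5865,-.159,.126,-1.85)"
```

```text
clk 3.95 pos [ 0.5858 -0.1624  0.1265] ang -1.85 F [-1.07 -2.34  7.05] M [-0.435  0.284  0.012] open 0.011989722388325305 tilt [ 0.0018 -0.0015 -1.    ]
shift [ 0.0005 -0.0034 -0.0005] roll -0.0
```

Emit:
arm_command:
  plan:
    - [0.0,0,0.0005,0,-0.1]
    - [0.0,0,0,0,-0.14]
    - [0.0,0,0,0,-0.14]
    - [0.0,0,0,0,-0.14]
    - [0.0,0,0,0,-0.14]
    - [0.0,0,0,0,-0.125]
    - [0.0,0,0,0,0]
    - [0.0,0,0,0,0]

```text
clock: 4.95
tool_pos: [0.5862, -0.1635, 0.1265]
eef_rot: [0.658, 0.259, -0.657, 0.261]
contact_force: [-0.6, -3.6, 6.1]
opening: 0.135
```

```bash
python3 -c "
from h import *
goto(.5865,-.162,.126,43.15)
a=[]
for n,(y0,x0,f) in dict(top=(160,340,6),scene=(130,140,6)).items():
    p,d=r.snapshot(n)
    a.append(cv2.resize(p[y0:y0+90,x0:x0+66],None,fx=6,fy=6,interpolation=cv2.INTER_CUBIC))
cv2.imwrite('pics/z4.png',np.hstack(a)[:,:,::-1])"
```

```text
clk 4.95 pos [ 0.5862 -0.1635  0.1265] ang 43.12 F [-0.63 -3.57  6.08] M [-0.693  0.016  0.075] open 0.01190194089040633 tilt [ 0.0025 -0.0023 -1.    ]
shift [ 0.0005 -0.0009 -0.0012] roll -0.0006
```

View pics/z4.png

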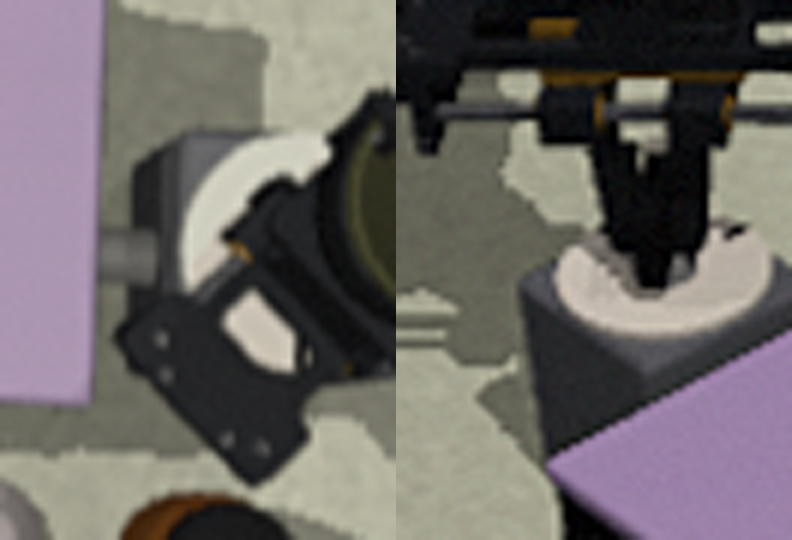

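Emit:
arm_command:
  plan:
    - [0.02,0,0,0,0]
    - [0.05,0,0,0,0]
    - [0.05,0,0,0,0]
    - [0.05,-0.02,0,0,0]
    - [0.05,-0.03,0,0,0]
    - [0.05,-0.03,0,0,0]
    - [0.05,-0.03,0,0,0.15]
    - [0.05,0,0,0,0.16]
    - [0.05,0,0,0,0.16]
    - [0.05,0,0,0,0.16]
    - [0.05,0,0,0,0.155]
    - [0.05,0,0,0,0]

```text
clock: 6.55
tool_pos: [0.585, -0.1608, 0.2347]
eef_rot: [-0.707, 0.01, 0.708, 0.01]
contact_force: [-0.1, -0.3, -0.1]
opening: 0.569
```

```bash
python3 -c "
from h import *
goto(.559,.0185,.2,-1.85)"
```

```text
clk 6.55 pos [ 0.585  -0.1608  0.2347] ang -1.65 F [-0.12 -0.3  -0.14] M [0.018 0.027 0.002] open 0.05013080192219376 tilt [-1.3e-03  5.0e-04 -1.0e+00]
shift [ 0.0348 -0.1784  0.0311] roll 0.0036
```

Emit:
arm_command:
  plan:
    - [0.05,0,-0.03,0.005,0.003]
    - [0.05,0,-0.045,0.008,0]
    - [0.05,0,-0.045,0.008,0]
    - [0.05,0,-0.04,0.007,0]
    - [0.05,0.017,-0.0185,0.003,0]
    - [0.05,0.017,0,0,0]
    - [0.05,0,0,0,0]
    - [0.05,0,0,0,0]

```text
clock: 7.55
tool_pos: [0.5607, 0.0175, 0.2016]
eef_rot: [0.707, -0.012, -0.707, -0.012]
contact_force: [-0.6, -0.0, -1.1]
opening: 0.566
```

```bash
python3 -c "
from h import *
goto(.559,.0185,.129,-1.85)
p,d=r.snapshot('top');W=cloud('top',d)
m=(W[...,2]>.147)&(W[...,2]<.175)&(W[...,0]>.42)&(W[...,0]<.65)&(W[...,1]>-.25)&(W[...,1]<-.1)
P=W[m];C=np.cov(P[:,:2].T);w,V=np.linalg.eigh(C);print('handle',P.mean(0),np.degrees(np.arctan2(*V[::-1,1])),m.sum())
cv2.imwrite('pics/z5.png',cv2.resize(p[150:250,290:430],None,fx=5,fy=5,interpolation=cv2.INTER_CUBIC)[:,:,::-1])
p,d=r.snapshot('scene');cv2.imwrite('pics/z6.png',cv2.resize(p[140:240,150:290],None,fx=5,fy=5,interpolation=cv2.INTER_CUBIC)[:,:,::-1])
"
```

```text
clk 7.55 pos [0.5607 0.0175 0.2016] ang -1.92 F [-0.57 -0.03 -1.06] M [ 0.057 -0.019 -0.064] open 0.049890692424682234 tilt [ 5.e-04  1.e-04 -1.e+00]
shift [ 0.0726 -0.001   0.0017] roll -0.0012
handle [ 0.58581834 -0.1593207   0.15868827] -136.69276981316037 193
```

View pics/z5.png

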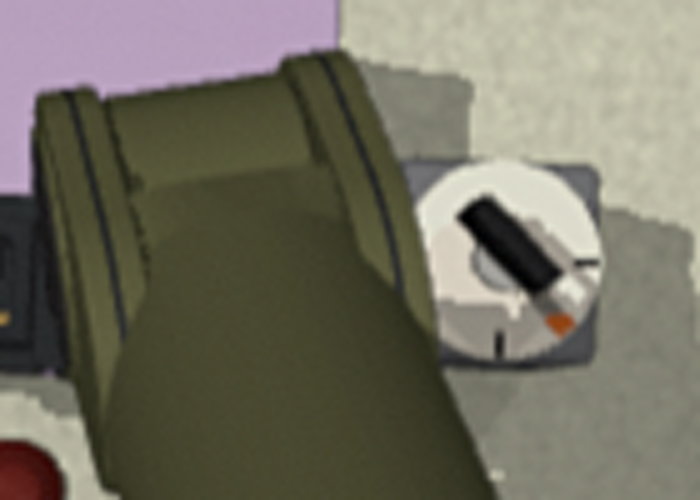

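View pics/z6.png

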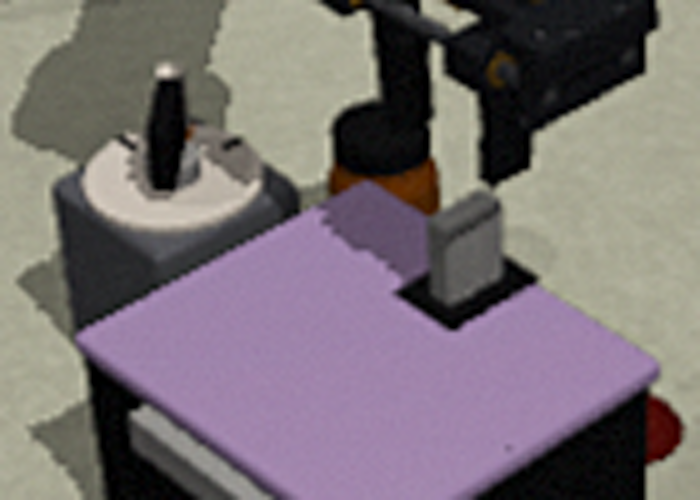

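The handle measures about 43.3° in world axes, which is 45.1° relative to the bin, so it points at the orange mark. The fingers stand over the fin in the scene view. I'll descend and close gently.

Emit:
arm_command:
  plan:
    - [0.05,0.02,0,0.001,0]
    - [0.05,0.02,0,0,0]
    - [0.05,0.02,0,0,0]
    - [0.05,0.0125,0,0,0]
    - [0.05,0,0,0,0]
    - [0.0,0,0,0,0]
    - [0.0,0,0,0,0]
    - [0.0,0,0,0,0]
    - [0.0,0,0,0,0]
  force: 15

```text
clock: 8.78
tool_pos: [0.5596, 0.0185, 0.129]
eef_rot: [0.707, -0.012, -0.707, -0.012]
contact_force: [0.5, 3.2, 2.7]
opening: 0.174
```

```bash
python3 -c "
from h import *
goto(.559,.0185,.129,-1.85)"
```

```text
clk 8.775 pos [0.5596 0.0185 0.129 ] ang -1.93 F [0.51 3.21 2.69] M [0.48  0.029 0.026] open 0.015346720540811543 tilt [ 7.e-04  8.e-04 -1.e+00]
shift [0.     0.0001 0.0006] roll -0.0013
```

Emit:
arm_command:
  plan:
    - [0.0,0,-0.0005,0,0]
    - [0.0,0,0,0,0]
    - [0.0,0,0,0,0]
    - [0.0,-0.001,0,0,0]
    - [0.0,-0.001,0,0,0]
    - [0.0,0,0,0,0]
  force: 50

```text
clock: 9.52
tool_pos: [0.5598, 0.0185, 0.1302]
eef_rot: [0.707, -0.012, -0.707, -0.012]
contact_force: [4.7, 1.2, -6.6]
opening: 0.18
```

```bash
python3 -c "
from h import *
goto(.559,.0185,.129,-1.85)"
```

```text
clk 9.525 pos [0.5598 0.0185 0.1302] ang -1.95 F [ 4.69  1.18 -6.64] M [ 0.323 -0.537  0.034] open 0.015862693352162907 tilt [ 5.e-04  2.e-04 -1.e+00]
shift [0.0012 0.     0.0008] roll -0.0017
```

Emit:
arm_command:
  plan:
    - [0.0,-0.001,0,-0.0003,0]
    - [0.0,0,0,-0.0003,0]
    - [0.0,-0.001,0,-0.0003,0]
    - [0.0,0,0,0,0]

```text
clock: 10.02
tool_pos: [0.56, 0.0185, 0.1313]
eef_rot: [-0.707, 0.012, 0.707, 0.012]
contact_force: [5.6, 2.7, -16.3]
opening: 0.176
```

```bash
python3 -c "
from h import *
goto(.559,.0185,.129,-1.85)"
```

```text
clk 10.025 pos [0.56   0.0185 0.1313] ang -1.94 F [  5.57   2.66 -16.26] M [ 0.43  -0.771  0.051] open 0.015508477220585523 tilt [-1.3e-03  2.0e-04 -1.0e+00]
shift [0.0023 0.0001 0.001 ] roll -0.0016
```

Emit:
arm_command:
  plan:
    - [0.0,-0.0005,0,-0.0003,0]
    - [0.0,-0.0005,0,-0.0003,0]
    - [0.0,-0.0005,0,-0.0002,0]
    - [0.0,0,0,0,0]

```text
clock: 10.52
tool_pos: [0.5602, 0.0186, 0.1325]
eef_rot: [-0.706, 0.012, 0.708, 0.012]
contact_force: [5.4, 2.8, -16.7]
opening: 0.173
```

```bash
python3 -c "
from h import *
goto(.559,.0185,.129,-1.85)"
```

```text
clk 10.525 pos [0.5602 0.0186 0.1325] ang -1.94 F [  5.37   2.79 -16.65] M [ 0.477 -0.546 -0.03 ] open 0.015257343106211371 tilt [-2.7e-03  2.0e-04 -1.0e+00]
shift [0.0035 0.0001 0.0012] roll -0.0016
```

Emit:
arm_command:
  plan:
    - [0.0,-0.0007,0,-0.0002,0]
    - [0.0,-0.0007,0,-0.0002,0]
    - [0.0,-0.0007,0,-0.0002,0]
    - [0.0,-0.0007,0,-0.0002,0]
    - [0.0,0,0,0,0]

```text
clock: 11.15
tool_pos: [0.5612, 0.0185, 0.1365]
eef_rot: [-0.706, 0.012, 0.708, 0.012]
contact_force: [3.8, 2.0, -10.2]
opening: 0.181
```

```bash
cat >> h.py <<'E'
def lid(name=None):
    p,d=r.snapshot('scene');W=cloud('scene',d)
    h=cv2.cvtColor(p,cv2.COLOR_RGB2HSV)
    m=(h[...,0]>125)&(h[...,0]<155)&(h[...,1]>40)&(W[...,2]>.1)&(W[...,2]<.2)
    m=cv2.erode(m.astype(np.uint8),np.ones((5,5)))>0
    P=W[m]; c=np.linalg.lstsq(np.c_[P[:,:2],np.ones(len(P))],P[:,2],rcond=None)[0]
    print('lid plane: slope deg/rad',np.degrees(np.arctan(-c[0])),np.arctan(-c[0]),'yslope',c[1],'z front',c@[.531,.019,1],'z back',c@[.705,.019,1],m.sum())
    if name: cv2.imwrite(name,cv2.resize(p[140:260,150:310],None,fx=5,fy=5,interpolation=cv2.INTER_CUBIC)[:,:,::-1])
E
python3 -c "
from h import *
goto(.559,.0185,.129,-1.85)
lid('pics/z7.png')"
```

```text
clk 11.15 pos [0.5612 0.0185 0.1365] ang -1.94 F [  3.8    2.03 -10.2 ] M [ 0.602 -0.023 -0.032] open 0.01594602375425881 tilt [-1.7e-03  2.0e-04 -1.0e+00]
shift [0.0075 0.0001 0.0022] roll -0.0016
lid plane: slope deg/rad 2.8303428770298273 0.04939880216453947 yslope -0.0022751411928650656 z front 0.13359405969617158 z back 0.12499166967745007 3505
```

View pics/z7.png

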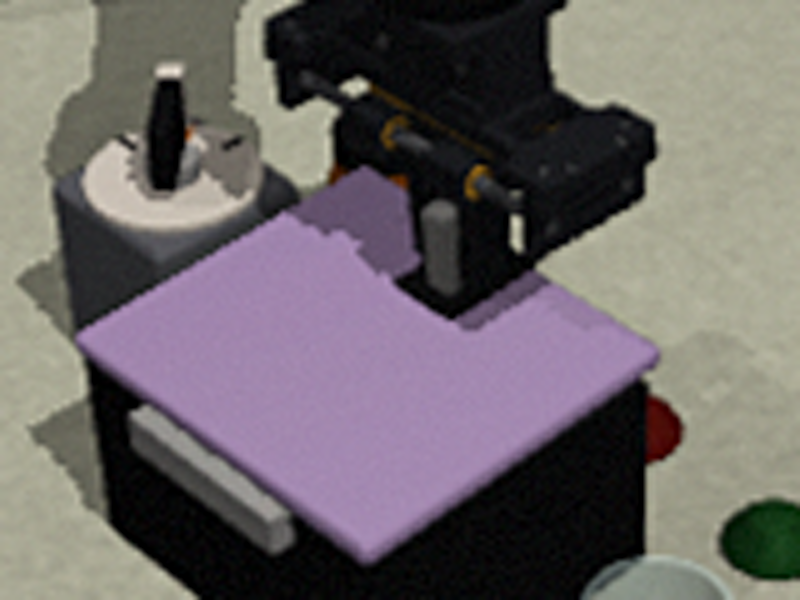

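Emit:
arm_command:
  plan:
    - [0.0,-0.0008,0,-0.0002,0]
    - [0.0,-0.001,0,-0.0003,0]
    - [0.0,-0.001,0,-0.0003,0]
    - [0.0,-0.001,0,-0.0003,0]
    - [0.0,-0.0015,0,-0.0005,0]
    - [0.0,-0.0015,0,-0.0005,0]
    - [0.0,-0.0015,0,-0.0006,0]
    - [0.0,-0.0015,0,-0.0006,0]
    - [0.0,-0.001,0,-0.0004,0]
    - [0.0,0,0,0,0]

```text
clock: 12.45
tool_pos: [0.5647, 0.0184, 0.1478]
eef_rot: [-0.706, 0.012, 0.708, 0.012]
contact_force: [-1.8, 5.2, -5.7]
opening: 0.176
```

```bash
python3 -c "
from h import *
goto(.568,.0185,.1538,-1.85)
lid('pics/z8.png')"
```

```text
clk 12.45 pos [0.5647 0.0184 0.1478] ang -1.94 F [-1.8   5.21 -5.7 ] M [ 1.089  0.915 -0.01 ] open 0.015542514606383841 tilt [-1.7e-03  2.0e-04 -1.0e+00]
shift [-0.006  -0.0003 -0.0032] roll -0.0016
lid plane: slope deg/rad 7.198958927060728 0.125645535993048 yslope 0.0015248552799044801 z front 0.14738515517551215 z back 0.12540705538113817 3572
```

Emit:
arm_command:
  plan:
    - [0.0,-0.001,-0.0003,-0.0003,0]
    - [0.0,-0.001,-0.0003,-0.0003,0]
    - [0.0,-0.0012,0,-0.0004,0]
    - [0.0,-0.0012,0,-0.0004,0]
    - [0.0,-0.001,0,-0.0004,0]
    - [0.0,-0.0005,0,-0.0002,0]
    - [0.0,0,0,0,0]
    - [0.0,0,0,0,0]

```text
clock: 13.5
tool_pos: [0.5671, 0.0183, 0.1537]
eef_rot: [-0.707, 0.012, 0.707, 0.012]
contact_force: [-4.2, 2.8, -5.0]
opening: 0.176
```

```bash
python3 -c "
from h import *
goto(.568,.0185,.1538,-1.85)
lid('pics/z9.png')"
```

```text
clk 13.5 pos [0.5671 0.0183 0.1537] ang -1.97 F [-4.23  2.76 -5.01] M [0.648 1.491 0.039] open 0.0155476333549843 tilt [-1.e-03 -5.e-04 -1.e+00]
shift [-0.0001 -0.0002 -0.0009] roll -0.0021
lid plane: slope deg/rad 9.618688240477432 0.1678777795191913 yslope 0.0031468053178136945 z front 0.15512163524406547 z back 0.12563335751217042 3617
```

View pics/z9.png

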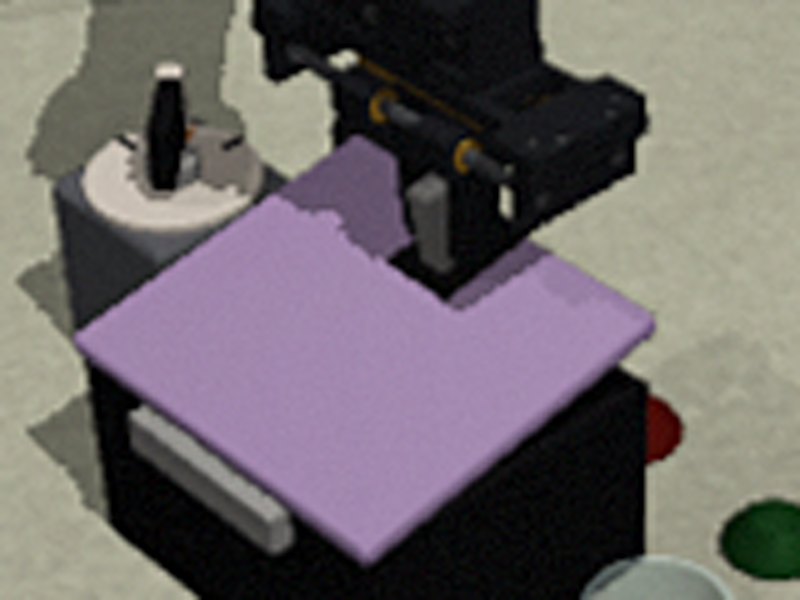

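The lid is open about 0.168 rad, so its front edge is about 30 mm up, and the fin is still gripped. I'll check that the rest stayed put and that the hold is steady, then hand in.

Emit:
arm_command:
  plan:
    - [0.0,0,0,0,0]
    - [0.0,0,0,0,0]
    - [0.0,0,0,0,0]
    - [0.0,0,0,0,0]

```text
clock: 14.05
tool_pos: [0.5671, 0.0183, 0.1537]
eef_rot: [-0.707, 0.012, 0.707, 0.012]
contact_force: [-4.1, 3.5, -6.0]
opening: 0.177
```

```bash
python3 -c "
from h import *
goto(.568,.0185,.1538,-1.85); lid()
p,d=r.snapshot('top'); a=np.load('top0.npz')['p']
cv2.imwrite('pics/t2.png',np.vstack([a[100:290,170:430],p[100:290,170:430]])[:,:,::-1])
q,_=r.snapshot('scene');b=np.load('scene0.npz')['p']
for i,j,n in((a,p,'top'),(b,q,'scene')):
    D=(np.abs(i.astype(int)-j).max(2)>40).astype(np.uint8); n_,l,st,ce=cv2.connectedComponentsWithStats(D)
    print(n,[tuple(s) for s in st[1:] if s[4]>15])
"
```

```text
clk 14.05 pos [0.5671 0.0183 0.1537] ang -1.97 F [-4.15  3.49 -5.98] M [ 0.715  1.479 -0.036] open 0.01561768058184486 tilt [-1.e-03 -5.e-04 -1.e+00]
shift [-0.0001 -0.0002 -0.0009] roll -0.0021
lid plane: slope deg/rad 9.56216748064075 0.16689130616431225 yslope 0.003949952234054116 z front 0.1549304943322846 z back 0.12561876337010947 3552
top [(np.int32(265), np.int32(160), np.int32(182), np.int32(260), np.int32(22677)), (np.int32(362), np.int32(187), np.int32(5), np.int32(12), np.int32(39)), (np.int32(381), np.int32(186), np.int32(26), np.int32(16), np.int32(221)), (np.int32(393), np.int32(200), np.int32(16), np.int32(14), np.int32(88)), (np.int32(389), np.int32(203), np.int32(5), np.int32(7), np.int32(23)), (np.int32(372), np.int32(204), np.int32(17), np.int32(17), np.int32(146)), (np.int32(369), np.int32(214), np.int32(4), np.int32(7), np.int32(16)), (np.int32(391), np.int32(217), np.int32(6), np.int32(5), np.int32(19)), (np.int32(366), np.int32(247), np.int32(16), np.int32(19), np.int32(64)), (np.int32(542), np.int32(319), np.int32(8), np.int32(7), np.int32(29)), (np.int32(504
[... 180 characters left out ...]
 np.int32(9), np.int32(23)), (np.int32(312), np.int32(405), np.int32(7), np.int32(15), np.int32(76))]
scene [(np.int32(156), np.int32(0), np.int32(147), np.int32(206), np.int32(12852)), (np.int32(394), np.int32(8), np.int32(10), np.int32(10), np.int32(45)), (np.int32(402), np.int32(21), np.int32(12), np.int32(53), np.int32(107)), (np.int32(161), np.int32(75), np.int32(34), np.int32(15), np.int32(239)), (np.int32(311), np.int32(102), np.int32(29), np.int32(12), np.int32(52)), (np.int32(173), np.int32(109), np.int32(15), np.int32(13), np.int32(95)), (np.int32(179), np.int32(172), np.int32(7), np.int32(8), np.int32(32)), (np.int32(230), np.int32(201), np.int32(52), np.int32(48), np.int32(352))]
```

View pics/t2.png

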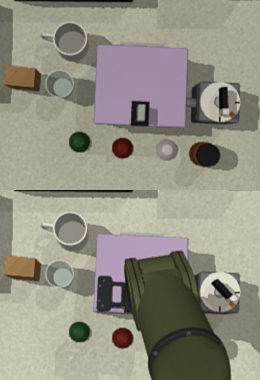

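```bash
python3 -c "
from h import *
print(r.finish_job())"
```

```text
the job is handed in; nothing more can be done
None
```

I turned the vent handle to the orange half-open mark and let go. I then broke the lid seal with a slow pull and handed the job in at about 14 s, still gripping the fin with the lid about 3 cm open.

- **Handle:** after release, the top picture put it about 45.1° from shut, with the white end at the orange mark.
- **Seal:** the upward pull read about 17 N when the seal gave way. It faded to about 5–6 N while holding, a bit more than the lid weight you listed.
- **Lid:** the scene camera showed it open 0.167–0.168 rad, so its front edge is about 30 mm up. It stayed steady over the half second I checked, with a 50 N grip.
- **Other objects:** the mug, tumbler, filter box, and red and green pods looked unmoved. The arm hid the silver pod and most of the syrup jar in the last top picture, so I couldn't confirm those two by eye. I never brought the gripper down near them.
- **Disagreement:** the top camera's position for the handle was about 3 mm off sideways. It showed as 13 N of side force when I gripped, and I re-centred before turning.

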